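# Mount a keyed grinding wheel on the wheel stand and close its keeper

## Robot

A 7-joint arm with a two-finger parallel gripper is mounted at the origin on the work surface. World frame = base frame: x ahead of the robot, y to its left, z up, the work surface at z = 0. Lengths are in m, angles in rad, forces in N, time in s.
With the tool pointing down it reaches from about 0.425 to 0.875 m from the base axis. Payload 4.7 kg.
Tool frame: the origin (TCP) lies at the very end of the fingers, on their centre line; the grasp point (between the pads) lies behind it (ctrl.tcp_to_grasp is the z of the grasp point in the tool frame, in m); z points along the fingers, y is the line along which they close (so a half turn about z gives the same grasp; the last joint's range is limited). The gripper opens to 87 mm and grips with 3 to 60 N. Pads are 19 mm wide; open, the fingers measure 117 mm over their backs; the gripper's body (75 mm by 190 mm) begins 51 mm behind the grasp point.
Start: joints at [-1.26, 0.321, -0.07, 1.45, 0.023, 1.371, -0.057], TCP at [0.19, 0.622, 0.223] pointing down, gripper open.
Joint ranges: [-2.86, 2.86], [-0.3, 2.09], [-1.38, 1.24], [0.06, 2.45], [-1.56, 4.7], [0.09, 2.05], [-2.69, 2.69]. Speed limits (rad/s): [2.57, 2.57, 3.14, 3.14, 3.14, 3.14, 3.14].

## Interface

Orientations are given as a rotation vector (axis times angle).
In Python, from bench import ctrl gives the robot as it stands.
- The arm moves only by the tool step_arm, never from a script. Its argument "targets" is a list of rows, each a list of 7 numbers: the shift along the world's x, y, z in cm, then the turn, a rotation vector about the world's x, y, z in degrees, then the opening, from 0 (shut) to 1 (fully open). A call has exactly 5 rows; each row shifts and turns the commanded pose from where the row before left it; what a row does not reach is not made up. A row lasts 1/12 s, in which the tool goes at most 41.7 mm and 7.16 degrees, less where a joint would pass 70% of its speed; a pose out of reach is approached as far as the arm can. A call with a gripper value outside its range is refused whole. The fingers move at their own pace and stop on an object; "force" is the grip in N (left out, the last holds). Time passes only in rows, so rows that do not move let the fingers close, or fill a call up. It gives the time, the measured TCP pose, the force, the opening and the grip force at its end, in the units of the state.
- ctrl.get_state(): the state, without advancing time (a new reading comes with each control period).
- ctrl.get_image(name): name is "scene" or "top" or "wrist"; returns (picture, depth): 480x640x3 uint8, red, green, blue; 480x640 float32, m along the optical axis (not along the pixel's ray), 0 where there is no reading.
- ctrl.camera_params(name): a dict with "intrinsics" (3x3 intrinsics, pixels), "distortion" ([k1, k2, p1, p2, k3] as OpenCV has them; the pictures are not rectified), "rvec" (rotation vector, rad) and "tvec" (3), from world to camera coordinates, as OpenCV has them; the wrist camera has in their place "hand_eye" (4x4, takes a point from camera to tool coordinates, whose origin is the TCP and whose axes are the flange's). Camera axes: x right, y down, z forward; pixel columns grow to the right and rows downward; lengths in m; the calibration is good to about 2 mm. A picture is of the moment at which its call begins: read the wrist's pose just before it. camera_params takes no time and is no camera call.
- ctrl.close_job(): hands the job in; it is judged then, once.
The state is a dict: "time": time; "joint_positions": joint angles; "qd": joint speeds; "joint_torque": joint torques, N m; "position": TCP position; "tool_rot": TCP orientation; "ft_force": force on the tool from outside, world axes, zero at the start; "torque": the same for the moment, N m; "grip_width": opening from 0.0 (shut) to 1.0 (fully open); "grip_force": force on a finger pad.
Only numpy, scipy, OpenCV 4.12 (cv2) and the standard library are available. Lean on these libraries where they do the work, as an engineer would, in place of code of your own. Each camera call takes 0.05 s, during which the arm holds its last target. There are 200 camera calls.

## Task

On the wheel-mounting stand, turn the tall D-bore spacer until the flat in its bore matches the flat of the upright post and slide it fully down onto the shoulder, then fit the large grinding wheel the same way, boss upward, fully down on the spacer. Then swing the stand's hinged keeper arm fully closed over the wheel's boss, to its stop. Lower the two parts rather than letting them fall, and leave the other things on the bench where they are.

Things in the scene. Friction and masses are not known exactly. Their poses are not given: they have to be found in the camera images.
- stand: Fixed wheel stand. Base plate 195 x 120 x 15 mm (x -75 to +120, y +-60 mm from the origin). Origin: on the bench under the post axis. A shoulder 60 mm across, top at 25 mm, carries an upright steel D post: radius 15 mm, one flat 10 mm from the axis facing the stand's +x; full section up to z 90 mm, tapered to its tip at 98 mm. Hinge pillar, 28 mm across, 108 mm high, 95 mm from the post along +x.
- seat (a point): Centre of the shoulder's top on the post axis, 25 mm above the bench; axes as the stand's. The spacer's underside comes to rest here, the wheel's 40 mm higher.
- spacer: Loose round steel spacer, 60 mm outside diameter, 40 mm tall, about 0.35 kg, standing flat. D bore right through: radius 16.5 mm, flat 11.5 mm from the axis on its own +x side. Origin: centre of the underside; z up. It fits the post only when its x axis points along the stand's x axis, within about 8 degrees. Any yaw at the start.
- wheel: Loose aluminium grinding wheel with grey rim, 130 mm across, 18 mm thick, with a round boss 56 mm across rising 22 mm above its face (40 mm in all), about 0.5 kg, lying boss up. Same D bore as the spacer right through, flat on its own +x side, same 8 degree fit. Origin: centre of the underside; z up. Seated on the spacer its boss top is 105 mm above the bench. Any yaw at the start.
- keeper (a joint): Angle of the keeper arm, rad: 0 = closed on its stop, its disc over the post, 3 mm above the seated boss; it grows clockwise seen from above as the arm opens, to 1.9. Starts open, stays where it is left (light friction, 1 N at the handle). Arm: aluminium bar 22 mm wide, 109 to 117 mm above the bench, with a 48 mm disc 95 mm from the hinge.
- keeper_grip (a point): Grip point on the axis of the keeper's black upright round handle: 22 mm across, from 117 to 163 mm above the bench, 140 mm from the hinge axis; this point is at 145 mm. Closed, the handle is on the stand's -x side of the post, 45 mm from its axis.
- keeper_hinge (a point): On the keeper's vertical hinge axis, at the underside of the arm, 108 mm above the bench.
- plainring: Bystander, loose: plain steel ring 60 mm in diameter, 25 mm tall, with a round 22 mm bore. It does not fit the post. Origin: centre of its underside.
- disc: Bystander, loose: black flat disc 100 mm in diameter, 12 mm thick, round 30 mm bore. Origin: centre of its underside.
- bottle: Bystander, loose: white plastic bottle 56 mm in diameter, 190 mm tall, standing. Origin: centre of its base.
- can: Bystander, loose: plain steel can 66 mm in diameter, 120 mm tall, standing. Origin: centre of its base.
- wrench: Bystander, loose: steel wrench 160 mm long lying flat on the bench. Origin near its middle.
- mug: Bystander, loose: white mug 80 mm in diameter, 90 mm tall, with a handle. Origin: centre of its base.
There are look-alikes about, which are no part of the job. There is more than one size of the wheel; the one meant has the size given above.

How it is judged:
On the way, in this order (a step that is already met when the one before it is completed fails the run):
1. the spacer is keyed on the post and fully down on the shoulder (horizontal distance between spacer and seat below 0.004 m and z of spacer in the frame of seat below 0.0025 m and angle between spacer's own z axis and vertical below 0.06 rad and angle between the x axis of spacer and the x axis of stand, either way round below 0.35 rad), for 0.2 s.
2. the wheel is keyed on the post and fully down on the spacer (horizontal distance between wheel and seat below 0.004 m and z of wheel in the frame of seat below 0.0435 m and angle between wheel's own z axis and vertical below 0.06 rad and angle between the x axis of wheel and the x axis of stand, either way round below 0.35 rad), for 0.2 s.
3. the keeper is closed (value of joint keeper below 0.06 rad), for 0.2 s.
At the end, for the whole second after the job is handed in: The spacer sits on the shoulder (within 4 mm of the post axis, 2.5 mm of fully down, upright, flats matched), the wheel on the spacer, boss up (same tolerances, underside 37 to 43.5 mm above the seat), both at rest and released, and the keeper is closed to within 0.06 rad of its stop (all of step 1 and all of step 2 and z of wheel in the frame of seat above 0.037 m and value of joint keeper below 0.06 rad and linear speed of each of wheel, spacer below 0.02 m/s); the robot touches nothing.
It fails at once if the plain ring, disc, bottle, can, wrench or mug is moved by more than 30 mm or a standing one is tipped (distance of any of plainring, disc, bottle, can, wrench, mug from where it was at the start of the episode above 0.03 m or angle between any of bottle, can, mug's own z axis and vertical above 0.5 rad).
It fails at once if the spacer or the wheel is let fall (moves faster than 0.6 m/s while the fingers do not hold it) ((linear speed of spacer above 0.6 m/s and contact force between spacer and the fingers below 0.2 N) or (linear speed of wheel above 0.6 m/s and contact force between wheel and the fingers below 0.2 N)).
It also fails if it takes over 72 s, if anything falls off the work surface, if the arm or the gripper's body presses on something with over 40 N, if the wrist force passes 120 N, or if a joint passes its speed limit or range.

## Working session

There is one attempt and no reset: what is moved stays moved. The work goes in short steps, Python scripts to look and compute and a tool call to move; the robot and the scene stay as the last step left them, time stands still between calls to the robot, and variables do not carry over. Pictures are saved under pics/ and viewed, at most 10 in all, crops included, and the job is handed in when it is done.

Besides the shell and the picture viewer there is one more tool, called after "Emit:" as name(argument=value, ...), one argument or row to a line, values as JSON. step_arm: Moves the arm, as the interface text tells. Its arguments: {"type":"object","properties":{"targets":{"type":"array"},"force":{"type":"number"}},"required":["targets"]}

```bash
ls; mkdir -p pics; cat > h.py <<'E'
import numpy as np, cv2
from scipy.spatial.transform import Rotation as R
from bench import ctrl
def cam(name, st=None):
    p=ctrl.camera_params(name); K=np.array(p["intrinsics"],float); D=np.array(p["distortion"],float)
    if name=="wrist":
        T=np.eye(4);T[:3,:3]=R.from_rotvec(st["tool_rot"]).as_matrix();T[:3,3]=st["position"]
        return K,D,T@np.array(p["hand_eye"])
    M=np.eye(4);M[:3,:3]=R.from_rotvec(np.ravel(p["rvec"])).as_matrix();M[:3,3]=np.ravel(p["tvec"])
    return K,D,np.linalg.inv(M)
def shot(name,fn):
    st=ctrl.get_state(); im,d=ctrl.get_image(name); K,D,T=cam(name,st)
    cv2.imwrite(f"pics/{fn}.png",im[...,::-1]); np.savez(f"pics/{fn}.npz",im=im,d=d,K=K,D=D,T=T); return im,d,K,D,T
def load(fn):
    z=np.load(f"pics/{fn}.npz"); return z["im"],z["d"],z["K"],z["D"],z["T"]
def onplane(fn,uv,z):
    "world points where pixel rays meet height z"
    _,_,K,D,T=load(fn); uv=np.array(uv,np.float64).reshape(-1,1,2)
    r=cv2.undistortPoints(uv,K,D).reshape(-1,2); r=np.c_[r,np.ones(len(r))]@T[:3,:3].T
    return T[:3,3]+r*((z-T[2,3])/r[:,2])[:,None]
def cloud(fn):
    im,d,K,D,T=load(fn); v,u=np.mgrid[:480,:640]
    r=cv2.undistortPoints(np.stack([u,v],-1).reshape(-1,1,2).astype(np.float64),K,D).reshape(480,640,2)
    P=np.dstack([r*d[...,None],d])@T[:3,:3].T+T[:3,3]; P[d==0]=np.nan; return P
E
python3 - <<'E'
from h import *
for n in("scene","top"):
    im,d,K,D,T=shot(n,n+"0"); print(n,K[0,0],T[:3,3].round(3),T[:3,:3].round(2).tolist(),D)
s=ctrl.get_state();print(s);print(ctrl.tcp_to_grasp); print(ctrl.camera_params("wrist"))
E
```

```text
pics
scene 437.0638603798423 [1.094 0.475 0.986] [[-0.71, 0.53, -0.47], [0.71, 0.54, -0.45], [0.02, -0.65, -0.76]] [-0.03254372  0.          0.          0.          0.        ]
top 496.2712959861519 [ 0.29  -0.062  1.35 ] [[0.02, -0.98, 0.18], [-1.0, -0.01, 0.02], [-0.02, -0.18, -0.98]] [0.0359459 0.        0.        0.        0.       ]
{'time': 0.1, 'joint_positions': array([-1.25990869,  0.32178194, -0.07009691,  1.45156014,  0.02257091,
        1.3707814 , -0.0569021 ]), 'qd': array([-0.00196444, -0.00248497,  0.00115323, -0.00408476,  0.00148179,
       -0.00016408,  0.00017813]), 'joint_torque': array([ 4.99090493e-04, -4.92570591e+01, -4.05376581e-01, -3.13398099e+01,
       -6.41848426e-02,  3.94631596e-02,  6.74104808e-05]), 'position': array([0.18997658, 0.62110076, 0.2215459 ]), 'tool_rot': array([-4.64405104e-01, -3.10687592e+00,  2.72166186e-03]), 'ft_force': array([-0.2017102 ,  0.21528763,  0.07158147]), 'torque': array([-0.02648245, -0.04208991, -0.0020738 ]), 'grip_force': 0.0, 'grip_width': 0.9970787022327547}
-0.0187
{'intrinsics': array([[380.60076362,   0.        , 319.93017408],
       [  0.        , 380.60076362, 242.11435859],
       [  0.        ,   0.        ,   1.        ]]), 'distortion': array([-0.04661301,  0.        ,  0.        ,  0.        ,  0.        ]), 'hand_eye': array([[ 5.21915301e-05, -9.66780913e-01, -2.55606464e-01,
         7.04144713e-02],
       [ 9.99999998e-01,  5.95859484e-05, -2.11850183e-05,
        -6.64983185e-04],
       [ 3.57118249e-05, -2.55606462e-01,  9.66780914e-01,
        -1.61341817e-01],
       [ 0.00000000e+00,  0.00000000e+00,  0.00000000e+00,
         1.00000000e+00]])}
```

View pics/top0.png

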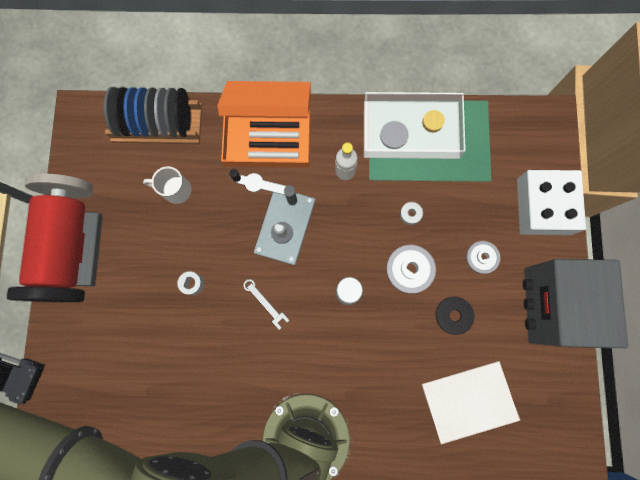

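View pics/scene0.png

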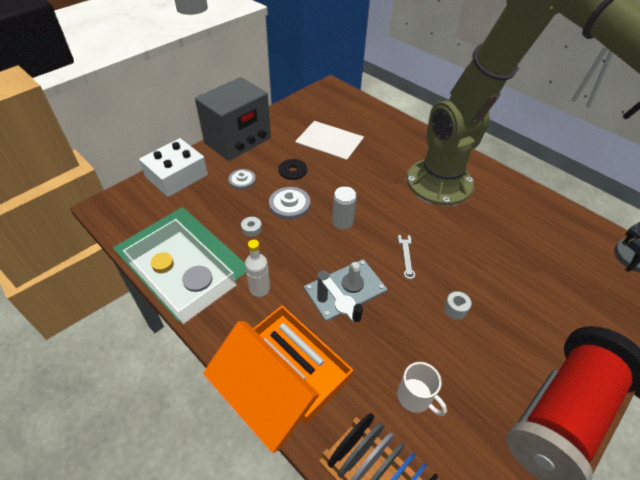

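The top view shows the stand at (285,228) with its post at (282,232), hinge pillar at (291,193) and keeper handle at (235,175). The spacer candidate is at (189,283), the large wheel at (411,268) and the ring at (411,212). I'll enlarge these.

```bash
python3 - <<'E'
from h import *
im=load("top0")[0]
def c(u,v,w):return cv2.resize(im[v-w:v+w,u-w:u+w],(400,300) if 0 else (300,300),interpolation=cv2.INTER_CUBIC)
o=np.vstack([np.hstack([c(189,283,20),c(411,268,30)]),np.hstack([c(411,212,20),c(275,215,60)])])
cv2.imwrite("pics/c1.png",o[...,::-1])
P=cloud("top0")
for n,u,v,w in [("spacer",189,283,20),("ring",411,212,20),("wheel",411,268,34)]:
    q=P[v-w:v+w,u-w:u+w].reshape(-1,3); q=q[q[:,2]>.006]; print(n,np.nanpercentile(q[:,2],[50,90,99]).round(4),q[:,:2].min(0).round(3),q[:,:2].max(0).round(3))
q=P[170:270,220:320].reshape(-1,3)
for a,b in[(.08,.1),(.1045,.112),(.113,.12),(.15,.17)]:
    k=q[(q[:,2]>a)&(q[:,2]<b)]; print(a,len(k),k.mean(0).round(4),k.min(0).round(3),k.max(0).round(3))
E
```

```text
spacer [0.0379 0.0424 0.045 ] [0.341 0.281] [0.444 0.379]
ring [0.0233 0.027  0.0301] [ 0.544 -0.304] [ 0.643 -0.226]
wheel [0.0172 0.0372 0.0428] [ 0.354 -0.361] [ 0.53  -0.182]
0.08 116 [0.5439 0.0741 0.0928] [0.517 0.042 0.08 ] [0.618 0.095 0.1  ]
0.1045 40 [0.6354 0.1149 0.1104] [0.609 0.041 0.106] [0.664 0.19  0.112]
0.113 475 [0.6378 0.1175 0.1163] [0.61  0.04  0.113] [0.668 0.191 0.12 ]
0.15 67 [0.6537 0.1891 0.1606] [0.644 0.179 0.15 ] [0.664 0.201 0.169]
```

View pics/c1.png

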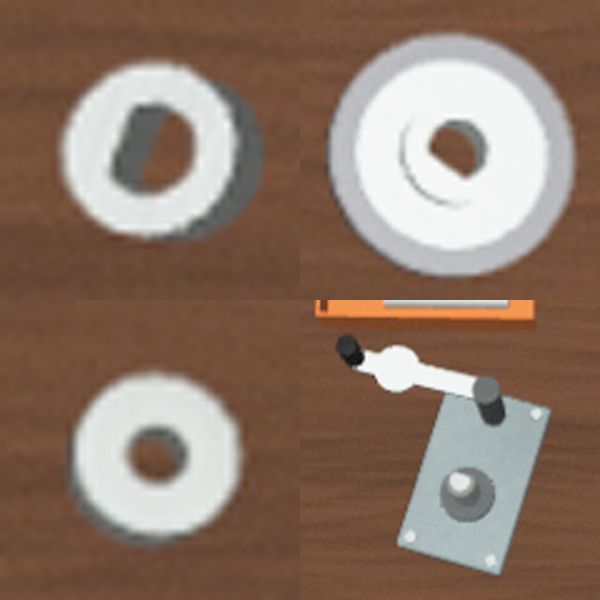

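The crops show the following:
- **Spacer:** D bore, flat facing left and slightly up (top edge from (137,105) to (113,165) in the crop), so yaw is about 70°.
- **Wheel:** flat edge from (430,150) to (467,177), facing lower-left, so yaw is about 144°.
- **Ring:** round bore, so it is the bystander.
- **Stand:** x axis at about -17°.

Next I'll convert these to world positions.

```bash
python3 - <<'E'
from h import *
def px(p,o,s): return (np.array(p,float)+.5)/s-.5+np.array(o)
f="top0"
print("spacer",onplane(f,px((149,150),(169,263),7.5),.04).round(4))
print("wheel",onplane(f,px((151,154),(381,238),5),.018).round(4))
c=onplane(f,px([(250,110),(200,274),(98,245)],(215,155),2.5),.015); print(c.round(4))
x=c[0]-c[1];y=c[2]-c[1];print(np.hypot(*x[:2]),np.hypot(*y[:2]),np.degrees(np.arctan2(x[1],x[0])),np.degrees(np.arctan2(y[1],y[0])))
ux=x/np.linalg.norm(x);uy=y/np.linalg.norm(y);print("post",c[1]+ux*.075+uy*.06)
print("pillar",onplane(f,px((187,90),(215,155),2.5),.117),"handle",onplane(f,px((47,43),(215,155),2.5),.163))
print("can",onplane(f,[349,290],.12),"bottle",onplane(f,[348,148],.19))
E
```

```text
spacer [[0.3907 0.3181 0.04  ]]
wheel [[ 0.44   -0.2714  0.018 ]]
[[ 0.6298 -0.0093  0.015 ]
 [ 0.4464  0.0409  0.015 ]
 [ 0.4763  0.1528  0.015 ]]
0.19019914067495744 0.11582912740898665 -15.315425016560255 75.01632553333611
post [0.53420013 0.07909623 0.015     ]
pillar [[0.62402126 0.05189078 0.117     ]] handle [[0.6578591 0.1886769 0.163    ]]
can [[ 0.37257414 -0.10285461  0.12      ]] bottle [[ 0.71405983 -0.09502258  0.19      ]]
```

Emit:
step_arm(
  targets=[
    [1.34,-2.02,-0.4,0,0,-5,1],
    [1.34,-2.02,-0.4,0,0,-5,1],
    [1.34,-2.02,-0.4,0,0,-5,1],
    [1.34,-2.02,-0.4,0,0,-5,1],
    [1.34,-2.02,-0.4,0,0,-5,1],
  ],
)

```text
time: 0.52
position: [0.2575, 0.5193, 0.2018]
tool_rot: [1.132, 2.93, -0.001]
ft_force: [0.4, 0.7, 0.2]
grip_width: 0.999
grip_force: 0.0
```

Emit:
step_arm(
  targets=[
    [1.34,-2.02,-0.4,0,0,-5,1],
    [1.34,-2.02,-0.4,0,0,-5,1],
    [1.34,-2.02,-0.4,0,0,-5,1],
    [1.34,-2.02,-0.4,0,0,-5,1],
    [1.34,-2.02,-0.4,0,0,-5,1],
  ],
)

```text
time: 0.93
position: [0.3245, 0.4183, 0.182]
tool_rot: [1.74, 2.616, -0.001]
ft_force: [-0.1, 0.4, 0.6]
grip_width: 0.998
grip_force: 0.0
```

Emit:
step_arm(
  targets=[
    [1.34,-2.02,-0.4,0,0,-5,1],
    [1.34,-2.02,-0.4,0,0,-5,1],
    [1.34,-2.02,-0.4,0,0,-5,1],
    [1.34,-2.02,-0.4,0,0,-5,1],
    [0,0,0,0,0,0,1],
  ],
)

```text
time: 1.35
position: [0.3806, 0.3332, 0.1655]
tool_rot: [2.173, 2.265, -0.004]
ft_force: [-0.2, 0.4, 0.1]
grip_width: 1.001
grip_force: 0.0
```

```bash
python3 - <<'E'
from h import *
im,d,K,D,T=shot("wrist","w1"); s=ctrl.get_state(); print(s["position"],s["tool_rot"],s["time"])
M=R.from_rotvec(s["tool_rot"]).as_matrix(); print(np.degrees(np.arctan2(M[1,1],M[0,1])),M[:,2])
E
```

```text
[0.3791198  0.33582059 0.16592557] [ 2.16820327  2.27230008 -0.00238934] 1.4
2.6858034779300057 [-4.57778098e-04 -1.66620944e-03 -9.99998507e-01]
```

View pics/w1.png

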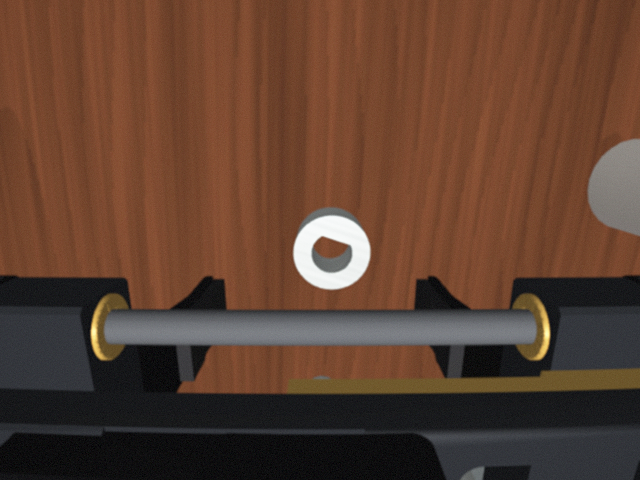

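The wrist view shows the spacer's top ring centred at about (332,253), with the bore flat on its upper side from (318,236) to (352,246). I'll fit this on the z = 40 mm plane.

```bash
cat >> h.py <<'E'
from scipy.optimize import least_squares
def circ(p):
    f=lambda c:np.hypot(p[:,0]-c[0],p[:,1]-c[1])-c[2]
    return least_squares(f,[*p.mean(0),.03],loss="soft_l1",f_scale=.001).x
def dfit(fn,uv,w,ztop,thr=170,rb=.03):
    "outer circle and bore-flat yaw of a bright top face"
    im=load(fn)[0]; u,v=uv; g=im[v-w:v+w,u-w:u+w].min(2); m=(cv2.resize(g,None,fx=4,fy=4,interpolation=cv2.INTER_CUBIC)>thr).astype(np.uint8)
    cs,h=cv2.findContours(m,cv2.RETR_CCOMP,cv2.CHAIN_APPROX_NONE)
    def pl(c): return onplane(fn,(c.reshape(-1,2)+.5)/4-.5+[u-w,v-w],ztop)[:,:2]
    o=max((i for i in range(len(cs)) if h[0][i][3]<0),key=lambda i:cv2.contourArea(cs[i]))
    c=circ(pl(cs[o])); print("outer",c.round(4))
    i=max((i for i in range(len(cs)) if h[0][i][3]>=0),key=lambda i:cv2.contourArea(cs[i])); p=pl(cs[i])
    def f(q):  # D: bore centre, flat yaw ; r 16.5, flat 11.5
        d=p-q[:2]; t=d@[np.cos(q[2]),np.sin(q[2])]; a=np.hypot(*d.T)-.0165; b=t-.0115; return np.maximum(a,b)
    best=min((least_squares(f,[*p.mean(0),a],loss="soft_l1",f_scale=.0005,x_scale=[.01,.01,1]) for a in np.arange(0,6.28,.7)),key=lambda r:r.cost)
    print("bore",best.x[:2].round(4),"yaw",np.degrees(best.x[2]).round(1)%360,"rms mm",1e3*np.sqrt(np.mean(best.fun**2)))
E
python3 - <<'E'
from h import *
dfit("w1",(332,252),50,.04)
E
```

```text
outer [0.3893 0.3178 0.0301]
bore [0.3893 0.3177] yaw 73.9 rms mm 0.3902408234839019
```

Emit:
step_arm(
  targets=[
    [1.0,-1.8,-2,0,0,0,1],
    [0,0,-3.5,0,0,0,1],
    [0,0,-3,0,0,0,1],
    [0,0,0,0,0,0,1],
    [0,0,0,0,0,0,1],
  ],
)

```text
time: 1.82
position: [0.3862, 0.3206, 0.0806]
tool_rot: [-2.161, -2.281, 0.006]
ft_force: [0.8, -0.8, 0.8]
grip_width: 0.999
grip_force: 0.0
```

```bash
python3 - <<'E'
from h import *
for i in range(4):
    shot("wrist","w2"); s=ctrl.get_state();print(s["position"].round(4),s["tool_rot"].round(4))
cv2.imwrite("pics/w2s.png",cv2.resize(load("w2")[0],(320,240))[...,::-1])
E
```

```text
[0.3875 0.3217 0.0823] [-2.1607e+00 -2.2805e+00 -1.0000e-04]
[0.3883 0.3223 0.0833] [-2.1609 -2.2804 -0.0038]
[0.3886 0.3225 0.0837] [-2.1612 -2.28   -0.0056]
[0.3887 0.3224 0.0837] [-2.1615 -2.2797 -0.006 ]
```

View pics/w2s.png

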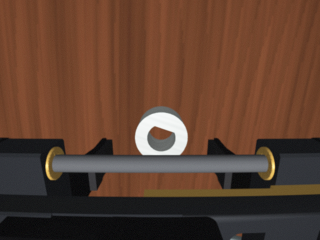

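The spacer's ring is at about (161,137) in the half-size view (full-size about (322,274)), between the fingers, with the bore visible. I'll refit it from this settled view.

```bash
python3 - <<'E'
from h import *
shot("wrist","w3"); print(ctrl.get_state()["position"])
dfit("w3",(322,272),70,.04)
E
```

```text
[0.38864365 0.32217741 0.08357636]
outer [0.3893 0.3194 0.029 ]
bore [0.3894 0.3177] yaw 73.4 rms mm 0.25718164339829946
```

Emit:
step_arm(
  targets=[
    [0.1,-0.45,-2,0,0,0,1],
    [0,0,-2.5,0,0,0,1],
    [0,0,-1.7,0,0,0,1],
    [0,0,-0.9,0,0,0,1],
    [0,0,0,0,0,0,1],
  ],
  force=30,
)

```text
time: 2.48
position: [0.3879, 0.3158, 0.0096]
tool_rot: [2.162, 2.279, -0.004]
ft_force: [-0.2, 0.9, 0.3]
grip_width: 1.001
grip_force: 0.0
```

Emit:
step_arm(
  targets=[
    [0,0,0,0,0,0,0],
    [0,0,0,0,0,0,0],
    [0,0,0,0,0,0,0],
    [0,0,0,0,0,0,0],
    [0,0,0,0,0,0,0],
  ],
)

```text
time: 2.9
position: [0.3895, 0.3168, 0.0114]
tool_rot: [2.162, 2.279, 0.003]
ft_force: [1.6, 0.0, 1.0]
grip_width: 0.704
grip_force: 1.1
```

Emit:
step_arm(
  targets=[
    [0,0,0,0,0,0,0],
    [0,0,0,0,0,0,0],
    [0,0,0,0,0,0,0],
    [0,0,0,0,0,0,0],
    [0,0,0,0,0,0,0],
  ],
)

```text
time: 3.32
position: [0.3896, 0.3168, 0.0114]
tool_rot: [2.162, 2.278, 0.003]
ft_force: [0.9, -0.9, 5.7]
grip_width: 0.685
grip_force: 30.0
```

Emit:
step_arm(
  targets=[
    [0,0,2,0,0,0,0],
    [0,0,4,0,0,0,0],
    [0,0,4,0,0,0,0],
    [0,0,4,0,0,-2.8,0],
    [0.3,-1.6,4,0,0,-6,0],
  ],
)

```text
time: 3.73
position: [0.389, 0.303, 0.1896]
tool_rot: [-2.328, -2.107, 0.003]
ft_force: [0.1, 1.0, -4.3]
grip_width: 0.678
grip_force: 30.0
```

Emit:
step_arm(
  targets=[
    [0.3,-1.6,1,0,0,-6,0],
    [0.3,-1.6,0,0,0,-6,0],
    [0.3,-1.6,0,0,0,-6,0],
    [0.3,-1.6,0,0,0,-6,0],
    [0.3,-1.6,0,0,0,-6,0],
  ],
)

```text
time: 4.15
position: [0.4052, 0.2195, 0.1976]
tool_rot: [2.8, 1.424, -0.006]
ft_force: [-0.1, -0.0, -3.9]
grip_width: 0.681
grip_force: 30.0
```

Emit:
step_arm(
  targets=[
    [0.3,-1.6,0,0,0,-6,0],
    [0.3,-1.6,0,0,0,-6,0],
    [0.3,-1.6,0,0,0,-6,0],
    [0.3,-1.6,0,0,0,-6,0],
    [0.3,-1.6,0,0,0,-6,0],
  ],
)

```text
time: 4.57
position: [0.4201, 0.1396, 0.1975]
tool_rot: [3.073, 0.651, -0.006]
ft_force: [-0.4, -0.6, -3.3]
grip_width: 0.681
grip_force: 30.0
```

Emit:
step_arm(
  targets=[
    [0.3,-1.6,0,0,0,-6,0],
    [0.3,-1.6,0,0,0,-7,0],
    [0.3,-1.6,0,0,0,-7,0],
    [0.3,-1.4,0,0,0,0,0],
    [0,0,0,0,0,0,0],
  ],
)

```text
time: 4.98
position: [0.4327, 0.0752, 0.1977]
tool_rot: [3.137, 0.108, -0.005]
ft_force: [-0.1, -0.3, -3.4]
grip_width: 0.687
grip_force: 30.0
```

```bash
python3 - <<'E'
from h import *
for i in range(4): shot("wrist","w4"); s=ctrl.get_state();print(s["position"].round(4),s["tool_rot"].round(3),s["time"],s["grip_width"])
M=R.from_rotvec(s["tool_rot"]).as_matrix(); print(np.degrees(np.arctan2(M[1,1],M[0,1])),M[:,2])
E
```

```text
[0.4325 0.0773 0.1978] [ 3.139  0.111 -0.005] 5.0333 0.6805782324919459
[0.4324 0.0787 0.198 ] [ 3.139  0.114 -0.005] 5.0833 0.6821010800745344
[0.4325 0.0795 0.1982] [-3.139 -0.116  0.004] 5.1333 0.6820284460490107
[0.4327 0.0798 0.1984] [ 3.139e+00  1.170e-01 -3.000e-03] 5.1833 0.6868742745849599
-85.71542450639755 [-1.88682138e-03 -2.04254755e-04 -9.99998199e-01]
```

View pics/w4.png

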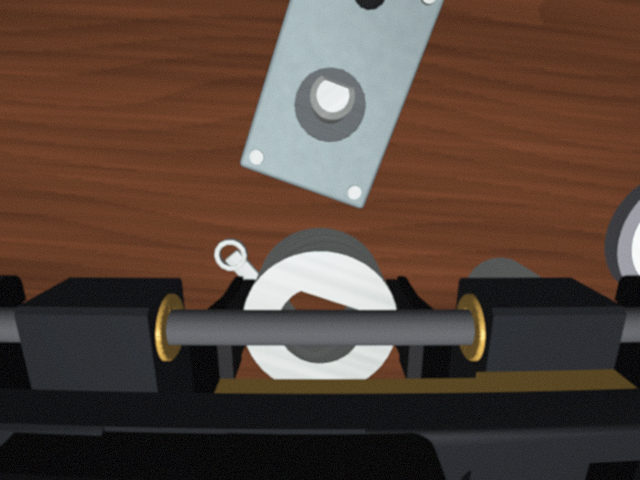

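The spacer is held at (320,315) with its flat at the top. The post tip is at (332,97), the shoulder circle is centred at about (330,104), and the plate's lower corners are at (242,163) and (363,208). I'll fit the shoulder circle and the plate edges.

```bash
cat > post.py <<'E'
from h import *
def lines(fn):
    im=load(fn)[0].astype(int); m=((im[...,2]-im[...,0])>3)&(im.min(2)>100); m[230:]=0
    m=m.astype(np.uint8); cs,_=cv2.findContours(m,cv2.RETR_EXTERNAL,cv2.CHAIN_APPROX_NONE); c=max(cs,key=cv2.contourArea).reshape(-1,2)
    A=[]
    for a,b in [((287,15),(246,150)),((440,15),(368,195)),((250,167),(355,205))]:
        a,b=np.array(a,float),np.array(b,float); t=(b-a)/np.linalg.norm(b-a); n=np.array([-t[1],t[0]])
        s=(c-a)@t; k=c[(abs((c-a)@n)<6)&(s>0)&(s<np.linalg.norm(b-a))]
        p=onplane(fn,k,.015)[:,:2]; mu=p.mean(0); d=np.linalg.svd(p-mu)[2][0]; A.append((mu,d)); print(len(k),mu.round(4),np.degrees(np.arctan2(d[1],d[0])).round(2))
    return A
if __name__=="__main__":
    A=lines("w4")
    im=load("w4")[0]; g=cv2.resize(im[50:160,270:390],None,fx=4,fy=4,interpolation=cv2.INTER_CUBIC)
    gg=cv2.cvtColor(g,cv2.COLOR_RGB2GRAY); print(gg[220,::40])
    c=cv2.HoughCircles(gg,cv2.HOUGH_GRADIENT,1,50,param1=80,param2=25,minRadius=110,maxRadius=170); print(c)
    for q in c[0][:2]: print("shoulder",onplane("w4",(q[:2]+.5)/4-.5+[270,50],.025))
    d=cloud("w4"); q=d[80:112,315:350].reshape(-1,3); q=q[q[:,2]>.094]; print(len(q),q.mean(0),q.max(0),q.min(0))
    cv2.imwrite("pics/c2.png",g[...,::-1])
    a=(A[0][1]+0); print("mid of sides", (A[0][0]+A[1][0])/2)
E
python3 post.py
```

```text
135 [0.546  0.1347] 164.6
181 [0.5365 0.0163] -15.56
105 [0.4603 0.0972] -105.51
[187 183 185 107 112 212 236 238 145 109 180 178]
[[[234.5 218.5 147.8]]]
shoulder [[0.53156469 0.07951105 0.025     ]]
943 [0.53021967 0.07887171 0.09694869] [0.5400874  0.08985264 0.09968283] [0.52075824 0.06692844 0.09400698]
mid of sides [0.54123049 0.07553158]
```

View pics/c2.png

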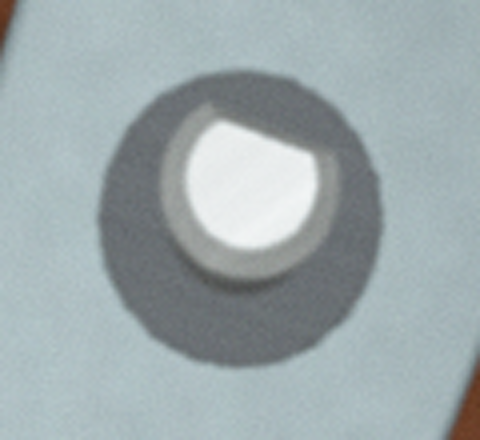

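The crop shows the shoulder spanning x 98–383 and y 70–367, so its centre is (240.5,218.5). The post axis is then about (0.5316, 0.0782) with stand yaw -15.5°, and the plate edges agree. The spacer's yaw is about -15.2°, so I move over the post.

Emit:
step_arm(
  targets=[
    [2.5,-0.1,0,0,0,-0.3,0],
    [2.5,-0.1,0,0,0,0,0],
    [2.5,0,0,0,0,0,0],
    [1.6,0,-1,0,0,0,0],
    [0.7,0,-2,0,0,0,0],
  ],
)

```text
time: 5.6
position: [0.5355, 0.0786, 0.1707]
tool_rot: [-3.139, -0.11, -0.009]
ft_force: [0.5, -0.3, -3.8]
grip_width: 0.684
grip_force: 30.0
```

Emit:
step_arm(
  targets=[
    [0,0,-2,0,0,0,0],
    [0,0,-1,0,0,0,0],
    [0,0,-0.5,0,0,0,0],
    [0,0,0,0,0,0,0],
    [0,0,0,0,0,0,0],
  ],
)

```text
time: 6.02
position: [0.5317, 0.0774, 0.1347]
tool_rot: [-3.139, -0.108, -0.001]
ft_force: [-0.1, 0.4, -4.4]
grip_width: 0.683
grip_force: 30.0
```

```bash
python3 - <<'E'
from h import *
for i in range(3): shot("wrist","w5"); s=ctrl.get_state();print(s["position"].round(4),s["tool_rot"].round(3),s["ft_force"])
E
```

```text
[0.5322 0.0773 0.1353] [-3.139e+00 -1.080e-01 -3.000e-03] [-0.2870266  -1.06072458 -3.55069427]
[0.5324 0.0773 0.1355] [-3.139e+00 -1.070e-01 -3.000e-03] [ 0.32431335  0.07672957 -3.62038204]
[0.5323 0.0772 0.1355] [-3.139e+00 -1.070e-01 -3.000e-03] [ 0.70785275 -0.85493127 -3.713793  ]
```

Emit:
step_arm(
  targets=[
    [-0.16,0.1,-1,0,0,0,0],
    [0,0,-1,0,0,0,0],
    [0,0,-0.7,0,0,0,0],
    [0,0,-0.7,0,0,0,0],
    [0,0,-0.6,0,0,0,0],
  ],
)

```text
time: 6.58
position: [0.5297, 0.0778, 0.093]
tool_rot: [3.139, 0.107, -0.001]
ft_force: [-0.3, -0.3, -4.1]
grip_width: 0.683
grip_force: 30.0
```

Emit:
step_arm(
  targets=[
    [0,0,-0.5,0,0,0,0],
    [0,0,0,0,0,0,0],
    [0,0,0,0,0,0,0],
    [0,0,0,0,0,0,0],
    [0,0,0,0,0,0,0],
  ],
)

```text
time: 7.0
position: [0.5302, 0.0778, 0.0895]
tool_rot: [3.14, 0.107, 0.0]
ft_force: [-0.1, -0.8, -3.6]
grip_width: 0.682
grip_force: 30.0
```

The force is unchanged, so the spacer is on the post. I continue down.

Emit:
step_arm(
  targets=[
    [0,0,-1,0,0,0,0],
    [0,0,-1,0,0,0,0],
    [0,0,-1,0,0,0,0],
    [0,0,-1,0,0,0,0],
    [0,0,-0.5,0,0,0,0],
  ],
)

```text
time: 7.42
position: [0.5296, 0.078, 0.0424]
tool_rot: [3.139, 0.107, -0.002]
ft_force: [1.0, 0.1, -3.9]
grip_width: 0.682
grip_force: 30.0
```

Emit:
step_arm(
  targets=[
    [0,0,-0.3,0,0,0,0],
    [0,0,-0.2,0,0,0,0],
    [0,0,-0.2,0,0,0,0],
    [0,0,-0.1,0,0,0,0],
    [0,0,0,0,0,0,0],
  ],
)

```text
time: 7.83
position: [0.5299, 0.0777, 0.0365]
tool_rot: [-3.14, -0.106, 0.001]
ft_force: [-2.1, 0.2, -1.3]
grip_width: 0.68
grip_force: 30.0
```

Emit:
step_arm(
  targets=[
    [0,0,-0.1,0,0,0,0],
    [0,0,-0.05,0,0,0,0],
    [0,0,0,0,0,0,0],
    [0,0,0,0,0,0,0],
    [0,0,0,0,0,0,0],
  ],
)

```text
time: 8.25
position: [0.5299, 0.0777, 0.0364]
tool_rot: [-3.139, -0.107, 0.001]
ft_force: [-6.3, 0.0, 10.5]
grip_width: 0.678
grip_force: 30.0
```

Seated, with 10 N of upward reaction. I release, lift, then travel to the wheel while turning the tool by +160°.

Emit:
step_arm(
  targets=[
    [0,0,0,0,0,0,0.85],
    [0,0,0,0,0,0,0.95],
    [0,0,0,0,0,0,0.95],
    [0,0,0,0,0,0,0.95],
    [0,0,0.5,0,0,0,0.95],
  ],
)

```text
time: 8.67
position: [0.5294, 0.0777, 0.039]
tool_rot: [3.139, 0.107, -0.002]
ft_force: [0.2, -0.9, 0.7]
grip_width: 0.923
grip_force: 0.0
```

Emit:
step_arm(
  targets=[
    [0,0,1.5,0,0,0,0.95],
    [0,0,3,0,0,0,0.95],
    [0,0,4,0,0,0,1],
    [0,0,4,0,0,0,1],
    [0,0,4,0,0,0,1],
  ],
)

```text
time: 9.08
position: [0.5297, 0.0775, 0.2067]
tool_rot: [3.14, 0.106, -0.0]
ft_force: [0.7, 0.9, -0.3]
grip_width: 0.997
grip_force: 0.0
```

```bash
python3 - <<'E'
from h import *
shot("wrist","w6");s=ctrl.get_state();print(s["position"].round(4)); P=cloud("w6"); q=P.reshape(-1,3)
k=q[(np.hypot(q[:,0]-.5316,q[:,1]-.0782)<.035)&(q[:,2]>.03)]; print(len(k),np.histogram(k[:,2],bins=np.arange(.03,.11,.005)))
k=k[(k[:,2]>.055)&(k[:,2]<.075)]; print(k.mean(0) if len(k) else 0, k.min(0),k.max(0),np.median(k[:,2]))
E
```

```text
[0.5345 0.0783 0.2154]
42539 (array([  30,   37,   35,   48,   44,   45, 2418,  459,   41,   41,   42,
        108,  316,  679,    0]), array([0.03 , 0.035, 0.04 , 0.045, 0.05 , 0.055, 0.06 , 0.065, 0.07 ,
       0.075, 0.08 , 0.085, 0.09 , 0.095, 0.1  , 0.105]))
[0.53271229 0.07763285 0.06432252] [0.49944573 0.04797703 0.05528345] [0.55962757 0.10749776 0.07496382] 0.06429964478472716
```

The spacer is seated, with its top at 64.3 mm. Now to the wheel.

Emit:
step_arm(
  targets=[
    [-0.36,-1.35,0,0,0,6.2,1],
    [-0.36,-1.35,0,0,0,6.2,1],
    [-0.36,-1.35,0,0,0,6.2,1],
    [-0.36,-1.35,0,0,0,6.2,1],
    [-0.36,-1.35,0,0,0,6.2,1],
  ],
)

```text
time: 9.55
position: [0.5119, 0.0097, 0.2048]
tool_rot: [2.994, 0.95, 0.001]
ft_force: [-0.4, 0.1, 0.6]
grip_width: 1.001
grip_force: 0.0
```

Emit:
step_arm(
  targets=[
    [-0.36,-1.35,0,0,0,6.2,1],
    [-0.36,-1.35,0,0,0,6.2,1],
    [-0.36,-1.35,0,0,0,6.2,1],
    [-0.36,-1.35,0,0,0,6.2,1],
    [-0.36,-1.35,0,0,0,6.2,1],
  ],
)

```text
time: 9.97
position: [0.4939, -0.0579, 0.2048]
tool_rot: [2.632, 1.715, 0.001]
ft_force: [-0.3, -0.8, -0.1]
grip_width: 0.997
grip_force: 0.0
```

Emit:
step_arm(
  targets=[
    [-0.36,-1.35,0,0,0,6.2,1],
    [-0.36,-1.35,0,0,0,6.2,1],
    [-0.36,-1.35,0,0,0,6.2,1],
    [-0.36,-1.35,0,0,0,6.2,1],
    [-0.36,-1.35,0,0,0,6.2,1],
  ],
)

```text
time: 10.38
position: [0.4758, -0.1254, 0.2048]
tool_rot: [2.078, 2.356, 0.001]
ft_force: [0.3, -0.2, -0.2]
grip_width: 1.003
grip_force: 0.0
```

Emit:
step_arm(
  targets=[
    [-0.36,-1.35,0,0,0,6.2,1],
    [-0.36,-1.35,0,0,0,6.2,1],
    [-0.36,-1.35,0,0,0,6.2,1],
    [-0.36,-1.35,0,0,0,6.2,1],
    [-0.36,-1.35,0,0,0,6.2,1],
  ],
)

```text
time: 10.8
position: [0.4578, -0.1929, 0.2048]
tool_rot: [1.372, 2.825, 0.001]
ft_force: [0.7, 0.5, -0.5]
grip_width: 1.002
grip_force: 0.0
```

Emit:
step_arm(
  targets=[
    [-0.36,-1.35,-1,0,0,6.2,1],
    [-0.36,-1.35,-1,0,0,6.2,1],
    [-0.36,-1.35,-1,0,0,6.2,1],
    [-0.36,-1.35,-1,0,0,6.2,1],
    [-0.36,-1.35,-1,0,0,6.2,1],
  ],
)

```text
time: 11.22
position: [0.4399, -0.2604, 0.1544]
tool_rot: [0.567, 3.089, 0.0]
ft_force: [0.6, -0.2, 0.3]
grip_width: 1.001
grip_force: 0.0
```

Emit:
step_arm(
  targets=[
    [-0.3,-1,0,0,0,5,1],
    [0,0,0,0,0,0,1],
    [0,0,0,0,0,0,1],
    [0,0,0,0,0,0,1],
    [0,0,0,0,0,0,1],
  ],
)

```text
time: 11.63
position: [0.4377, -0.2687, 0.155]
tool_rot: [0.44, 3.11, 0.001]
ft_force: [0.7, -0.9, -0.5]
grip_width: 1.0
grip_force: 0.0
```

```bash
python3 - <<'E'
from h import *
for i in range(2): im=shot("wrist","w7")[0]; s=ctrl.get_state();print(s["position"].round(4),s["tool_rot"].round(3),s["time"])
M=R.from_rotvec(s["tool_rot"]).as_matrix(); print(np.degrees(np.arctan2(M[1,1],M[0,1])),M[:,2])
E
```

```text
[ 0.4377 -0.2687  0.155 ] [4.39e-01 3.11e+00 1.00e-03] 11.6833
[ 0.4376 -0.2688  0.1549] [4.39e-01 3.11e+00 1.00e-03] 11.7333
73.93036898448395 [ 7.33533771e-04  3.23820282e-04 -9.99999679e-01]
```

View pics/w7.png

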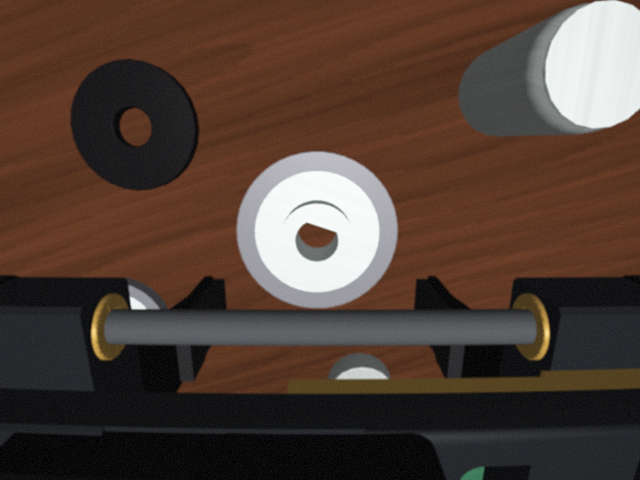

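The large wheel's rim is at (317,230), spanning 237–397 px, and its bore is at (317,240) with the flat at the top from (303,222) to (338,235). Small wheel at (145,300). I'll fit the bore at z = 40 mm and the rim at z = 18 mm.

```bash
python3 - <<'E'
from h import *
dfit("w7",(317,240),28,.04)
im=load("w7")[0].astype(int); m=(((im.min(2)>95)&(abs(im[...,0]-im[...,2])<40)).astype(np.uint8)); m[:,:225]=0;m[:,408:]=0;m[312:]=0
cs,_=cv2.findContours(m,cv2.RETR_EXTERNAL,cv2.CHAIN_APPROX_NONE); c=max(cs,key=cv2.contourArea).reshape(-1,2); c=c[c[:,1]<285]
print("rim",circ(onplane("w7",c,.018)[:,:2]).round(4))
E
```

```text
outer [ 0.4379 -0.2721  0.024 ]
bore [ 0.4382 -0.2723] yaw 145.1 rms mm 0.4115347149342357
rim [ 0.4381 -0.2722  0.0648]
```

Emit:
step_arm(
  targets=[
    [0.05,-0.35,-2,0,0,0,1],
    [0,0,-3.5,0,0,0,1],
    [0,0,-3,0,0,0,1],
    [0,0,-2,0,0,0,1],
    [0,0,-1,0,0,0,1],
  ],
)

```text
time: 12.15
position: [0.4361, -0.2717, 0.0371]
tool_rot: [-0.439, -3.107, -0.001]
ft_force: [0.3, -0.7, 0.6]
grip_width: 0.997
grip_force: 0.0
```

Emit:
step_arm(
  targets=[
    [0,0,-0.7,0,0,0,1],
    [0,0,-0.5,0,0,0,1],
    [0,0,0,0,0,0,1],
    [0,0,0,0,0,0,1],
    [0,0,0,0,0,0,1],
  ],
)

```text
time: 12.57
position: [0.4385, -0.2735, 0.0288]
tool_rot: [0.44, 3.108, -0.0]
ft_force: [0.3, 0.2, -0.3]
grip_width: 1.002
grip_force: 0.0
```

Emit:
step_arm(
  targets=[
    [0,0.1,-0.4,0,0,0,1],
    [0,0,-0.3,0,0,0,1],
    [0,0,0,0,0,0,0.9],
    [0,0,0,0,0,0,0],
    [0,0,0,0,0,0,0],
  ],
  force=35,
)

```text
time: 12.98
position: [0.4375, -0.2722, 0.0207]
tool_rot: [0.44, 3.111, 0.0]
ft_force: [0.5, 0.1, -0.3]
grip_width: 0.851
grip_force: 0.0
```

Emit:
step_arm(
  targets=[
    [0,0,0,0,0,0,0],
    [0,0,0,0,0,0,0],
    [0,0,0,0,0,0,0],
    [0,0,0,0,0,0,0],
    [0,0,0,0,0,0,0],
  ],
)

```text
time: 13.4
position: [0.4376, -0.2718, 0.0207]
tool_rot: [0.44, 3.111, 0.001]
ft_force: [0.4, 0.6, 0.7]
grip_width: 0.635
grip_force: 35.0
```

Emit:
step_arm(
  targets=[
    [0,0,0,0,0,0,0],
    [0,0,0,0,0,0,0],
    [0,0,0,0,0,0,0],
    [0,0,0,0,0,0,0],
    [0,0,0,0,0,0,0],
  ],
)

```text
time: 13.82
position: [0.4377, -0.2719, 0.0208]
tool_rot: [0.44, 3.111, 0.001]
ft_force: [0.4, 2.5, 1.7]
grip_width: 0.631
grip_force: 35.0
```

Emit:
step_arm(
  targets=[
    [0,0,1.5,0,0,0,0],
    [0,0,3.5,0,0,0,0],
    [0,0,4,0,0,0,0],
    [0,0,4,0,0,0,0],
    [0.1,0.4,4,0,0,-5.6,0],
  ],
)

```text
time: 14.23
position: [0.4364, -0.2692, 0.1909]
tool_rot: [-0.596, -3.082, 0.002]
ft_force: [1.3, 0.5, -5.2]
grip_width: 0.633
grip_force: 35.0
```

Emit:
step_arm(
  targets=[
    [0.36,1.35,2.4,0,0,-6.2,0],
    [0.36,1.35,0,0,0,-6.2,0],
    [0.36,1.35,0,0,0,-6.2,0],
    [0.36,1.35,0,0,0,-6.2,0],
    [0.36,1.35,0,0,0,-6.2,0],
  ],
)

```text
time: 14.65
position: [0.4554, -0.2002, 0.2133]
tool_rot: [-1.402, -2.809, 0.001]
ft_force: [0.6, -1.0, -6.5]
grip_width: 0.633
grip_force: 35.0
```

Emit:
step_arm(
  targets=[
    [0.36,1.35,0,0,0,-6.2,0],
    [0.36,1.35,0,0,0,-6.2,0],
    [0.36,1.35,0,0,0,-6.2,0],
    [0.36,1.35,0,0,0,-6.2,0],
    [0.36,1.35,0,0,0,-6.2,0],
  ],
)

```text
time: 15.07
position: [0.4733, -0.133, 0.213]
tool_rot: [-2.102, -2.332, 0.004]
ft_force: [-0.3, -0.5, -5.5]
grip_width: 0.634
grip_force: 35.0
```

Emit:
step_arm(
  targets=[
    [0.36,1.35,0,0,0,-6.2,0],
    [0.36,1.35,0,0,0,-6.2,0],
    [0.36,1.35,0,0,0,-6.2,0],
    [0.36,1.35,0,0,0,-6.2,0],
    [0.36,1.35,0,0,0,-6.2,0],
  ],
)

```text
time: 15.48
position: [0.4914, -0.0657, 0.2129]
tool_rot: [-2.65, -1.686, 0.005]
ft_force: [0.1, -0.4, -6.5]
grip_width: 0.634
grip_force: 35.0
```

Emit:
step_arm(
  targets=[
    [0.36,1.35,0,0,0,-6.2,0],
    [0.36,1.35,0,0,0,-6.2,0],
    [0.36,1.35,0,0,0,-6.2,0],
    [0.36,1.35,0,0,0,-6.2,0],
    [0.36,1.35,0,0,0,-6.2,0],
  ],
)

```text
time: 15.9
position: [0.5095, 0.0017, 0.2128]
tool_rot: [3.004, 0.916, -0.005]
ft_force: [-0.2, -0.0, -5.9]
grip_width: 0.636
grip_force: 35.0
```

Emit:
step_arm(
  targets=[
    [0.36,1.35,0,0,0,-6.2,0],
    [0.36,1.35,0,0,0,-6.2,0],
    [0.36,1.35,0,0,0,-6.2,0],
    [0.36,1.35,0,0,0,-6.2,0],
    [0.2,0.9,0,0,0,-6.2,0],
  ],
)

```text
time: 16.32
position: [0.5261, 0.0657, 0.2126]
tool_rot: [3.139, 0.083, -0.004]
ft_force: [0.2, 0.4, -5.4]
grip_width: 0.635
grip_force: 35.0
```

Emit:
step_arm(
  targets=[
    [0,0,-2,0,0,0,0],
    [0,0,-1.5,0,0,0,0],
    [0,0,0,0,0,0,0],
    [0,0,0,0,0,0,0],
    [0,0,0,0,0,0,0],
  ],
)

```text
time: 16.73
position: [0.527, 0.0643, 0.1797]
tool_rot: [3.14, 0.089, -0.0]
ft_force: [0.8, 0.6, -5.4]
grip_width: 0.635
grip_force: 35.0
```

```bash
python3 - <<'E'
from h import *
for i in range(2): im=shot("wrist","w8")[0]; s=ctrl.get_state();print(s["position"].round(4),s["tool_rot"].round(3),s["time"],s["grip_width"])
M=R.from_rotvec(s["tool_rot"]).as_matrix(); print(np.degrees(np.arctan2(M[1,1],M[0,1])),M[:,2].round(4))
E
```

```text
[0.5274 0.0645 0.1803] [3.14e+00 8.90e-02 2.00e-03] 16.7833 0.6345609797018706
[0.5276 0.0646 0.1805] [-3.14e+00 -8.90e-02 -2.00e-03] 16.8333 0.636913216924118
-86.73661066633842 [ 1.4e-03  2.0e-04 -1.0e+00]
```

View pics/w8.png

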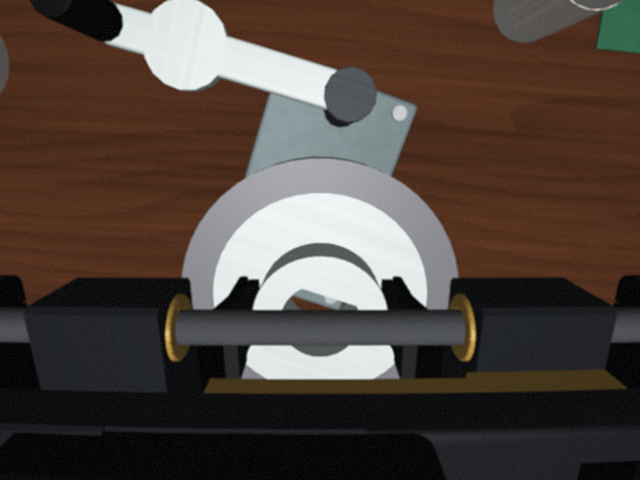

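The wheel is held level over the stand, with its boss at (320,315) and the flat at the top. The keeper arm lies clear above, with its pillar at (350,95). I correct xy and lower.

Emit:
step_arm(
  targets=[
    [0.2,0.6,0,0,0,0,0],
    [0.2,0.7,-1,0,0,0,0],
    [0,0,-2,0,0,0,0],
    [0,0,-1,0,0,0,0],
    [0,0,0,0,0,0,0],
  ],
)

```text
time: 17.25
position: [0.5285, 0.0781, 0.1365]
tool_rot: [3.138, 0.092, -0.009]
ft_force: [-1.2, -0.7, -6.5]
grip_width: 0.632
grip_force: 35.0
```

Emit:
step_arm(
  targets=[
    [0,0,0,0,0,0,0],
    [0,0,0,0,0,0,0],
    [0,0,0,0,0,0,0],
    [0,0,0,0,0,0,0],
    [0,0,0,0,0,0,0],
  ],
)

```text
time: 17.67
position: [0.5314, 0.0779, 0.1404]
tool_rot: [-3.14, -0.09, -0.002]
ft_force: [0.6, 0.2, -6.1]
grip_width: 0.633
grip_force: 35.0
```

Emit:
step_arm(
  targets=[
    [0,0,-0.9,0,0,0,0],
    [0,0,-0.8,0,0,0,0],
    [0,0,-0.7,0,0,0,0],
    [0,0,-0.6,0,0,0,0],
    [0,0,-0.5,0,0,0,0],
  ],
)

```text
time: 18.08
position: [0.5319, 0.0781, 0.1043]
tool_rot: [-3.14, -0.09, -0.003]
ft_force: [1.8, 0.6, -3.9]
grip_width: 0.635
grip_force: 35.0
```

Emit:
step_arm(
  targets=[
    [0,0,-0.3,0,0,0,0],
    [0,0,0,0,0,0,0],
    [0,0,0,0,0,0,0],
    [0,0,0,0,0,0,0],
    [0,0,0,0,0,0,0],
  ],
)

```text
time: 18.5
position: [0.5319, 0.0781, 0.1014]
tool_rot: [3.14, 0.091, 0.004]
ft_force: [4.4, 1.2, -11.4]
grip_width: 0.633
grip_force: 35.0
```

Emit:
step_arm(
  targets=[
    [0.08,0.02,-0.4,0,0,0,0],
    [0,0,-0.4,0,0,0,0],
    [0,0,-0.3,0,0,0,0],
    [0,0,-0.2,0,0,0,0],
    [0,0,0,0,0,0,0],
  ],
)

```text
time: 18.92
position: [0.5322, 0.0781, 0.0884]
tool_rot: [3.14, 0.09, 0.001]
ft_force: [4.8, -0.1, -9.5]
grip_width: 0.635
grip_force: 35.0
```

Emit:
step_arm(
  targets=[
    [0,0,-0.1,0,0,0,0],
    [0,0,-0.1,0,0,0,0],
    [0,0,-0.1,0,0,0,0],
    [0,0,0,0,0,0,0],
    [0,0,0,0,0,0,0],
  ],
)

```text
time: 19.33
position: [0.5322, 0.0781, 0.0859]
tool_rot: [-3.14, -0.09, -0.002]
ft_force: [5.1, 0.3, -4.7]
grip_width: 0.632
grip_force: 35.0
```

Emit:
step_arm(
  targets=[
    [0,0,-0.1,0,0,0,0],
    [0,0,-0.1,0,0,0,0],
    [0,0,0,0,0,0,0],
    [0,0,0,0,0,0,0],
    [0,0,0,0,0,0,0],
  ],
)

```text
time: 19.75
position: [0.5324, 0.0782, 0.0857]
tool_rot: [-3.139, -0.09, -0.002]
ft_force: [0.2, -0.1, 7.9]
grip_width: 0.638
grip_force: 35.0
```

Emit:
step_arm(
  targets=[
    [0,0,0,0,0,0,0.85],
    [0,0,0,0,0,0,0.95],
    [0,0,0,0,0,0,0.95],
    [0,0,0,0,0,0,0.95],
    [0,0,0.5,0,0,0,0.95],
  ],
)

```text
time: 20.17
position: [0.5303, 0.0779, 0.0877]
tool_rot: [3.14, 0.09, -0.005]
ft_force: [0.3, -0.7, 0.4]
grip_width: 0.908
grip_force: 0.0
```

Emit:
step_arm(
  targets=[
    [0,0,2,0,0,0,0.95],
    [0,0,3.5,0,0,0,1],
    [0,0,4,0,0,0,1],
    [0,0,3.5,0,0,0,1],
    [-1,0,1,0,0,0,1],
  ],
)

```text
time: 20.58
position: [0.5252, 0.0781, 0.2347]
tool_rot: [-3.139, -0.089, -0.014]
ft_force: [0.9, -0.4, 0.4]
grip_width: 0.997
grip_force: 0.0
```

Emit:
step_arm(
  targets=[
    [-3,2.5,0,0,0,0,1],
    [-2,3,0,0,0,0,1],
    [0,0,0,0,0,0,1],
    [0,0,0,0,0,0,1],
    [0,0,0,0,0,0,1],
  ],
)

```text
time: 21.0
position: [0.4717, 0.1326, 0.2288]
tool_rot: [3.14, 0.091, -0.0]
ft_force: [0.6, -0.8, 0.3]
grip_width: 1.0
grip_force: 0.0
```

```bash
python3 - <<'E'
from h import *
for i in range(2): im=shot("wrist","w9")[0]; s=ctrl.get_state();print(s["position"].round(4),s["tool_rot"].round(3),s["time"])
q=cloud("w9").reshape(-1,3)
k=q[np.hypot(q[:,0]-.5316,q[:,1]-.0782)<.06]; h=np.histogram(k[:,2],bins=np.arange(.06,.11,.0025)); print(h[0],h[1].round(4))
for n,a,b in (("handle",.155,.17),("arm",.113,.121)):
    k=q[(q[:,2]>a)&(q[:,2]<b)&(q[:,0]>.56)&(q[:,1]>0)]; print(n,len(k),k.mean(0),k.min(0),k.max(0))
E
```

```text
[0.472  0.1321 0.2287] [ 3.14   0.089 -0.   ] 21.05
[0.4722 0.1318 0.2286] [ 3.14   0.087 -0.   ] 21.1
[   1    7    1    5    9    7   11   37 8880 4552   49   99  196  210
  556  240   90 2817  366] [0.06   0.0625 0.065  0.0675 0.07   0.0725 0.075  0.0775 0.08   0.0825
 0.085  0.0875 0.09   0.0925 0.095  0.0975 0.1    0.1025 0.105  0.1075]<stdin>:6: RuntimeWarning: Mean of empty slice.
  ret = um.true_divide(
Traceback (most recent call last):
ValueError: zero-size array to reduction operation minimum which has no identity
```

View pics/w9.png

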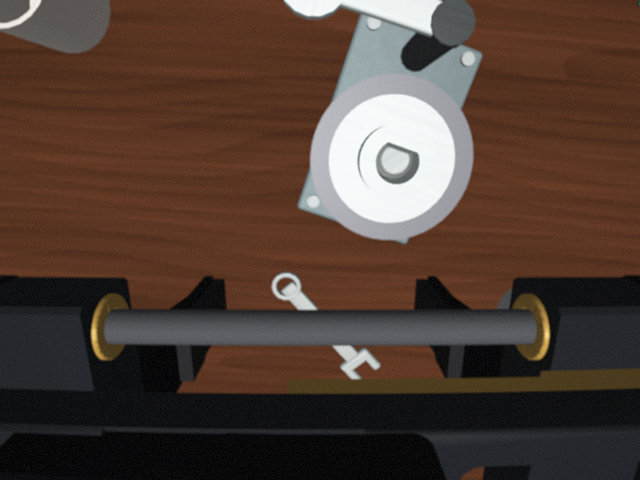

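The wheel is seated: rim face at about 82.4 mm, boss top at about 104 mm, and the post flat matched at (397,160). By calculation the handle is at (0.658, 0.189) and the hinge at (0.623, 0.053), so the keeper is open about 89°. I'll check the handle position and the height of the surroundings numerically.

```bash
python3 - <<'E'
from h import *
for n in("top","scene"):
    shot(n,n+"1"); q=cloud(n+"1").reshape(-1,3)
    q=q[(q[:,2]<.2)]
    k=q[(q[:,2]>.125)&(abs(q[:,0]-.658)<.03)&(abs(q[:,1]-.189)<.03)]; print(n,"handle",len(k),k.mean(0).round(4),k.min(0).round(4),k.max(0).round(4))
    k=k[k[:,2]>.157];print("top",len(k),((k.min(0)+k.max(0))/2).round(4))
    k=q[(q[:,0]>.68)&(q[:,0]<.80)&(q[:,1]>.08)&(q[:,1]<.26)]; print("near",k[:,2].max(), len(k))
E
```

```text
top handle 76 [0.6528 0.1862 0.1541] [0.6436 0.179  0.1264] [0.6646 0.1983 0.1682]
top 44 [0.6546 0.1893 0.1627]
near 0.051682554320870544 2197
scene handle 141 [0.6614 0.1935 0.1512] [0.6467 0.1802 0.1256] [0.6687 0.2018 0.1652]
top 72 [0.6577 0.1909 0.1612]
near 0.04704618507435787 3487
```

Emit:
step_arm(
  targets=[
    [1.53,0.48,0,0,0,6.1,1],
    [1.53,0.48,0,0,0,6.1,1],
    [1.53,0.48,0,0,0,6.1,1],
    [1.53,0.48,0,0,0,6.1,1],
    [1.53,0.48,0,0,0,6.1,1],
  ],
)

```text
time: 21.62
position: [0.5493, 0.1564, 0.2284]
tool_rot: [3.004, 0.919, -0.001]
ft_force: [-0.3, -0.1, 0.6]
grip_width: 0.995
grip_force: 0.0
```

Emit:
step_arm(
  targets=[
    [1.53,0.48,0,0,0,6.1,1],
    [1.53,0.48,0,0,0,6.1,1],
    [1.53,0.48,0,0,0,6.1,1],
    [1.53,0.48,0,0,0,6.1,1],
    [1.53,0.48,0,0,0,6.1,1],
  ],
)

```text
time: 22.03
position: [0.6258, 0.1804, 0.2281]
tool_rot: [2.656, 1.677, -0.002]
ft_force: [0.2, 0.3, 0.4]
grip_width: 0.997
grip_force: 0.0
```

Emit:
step_arm(
  targets=[
    [1.53,0.48,0,0,0,6.1,1],
    [1.53,0.48,0,0,0,6.1,1],
    [0,0,0,0,0,0,1],
    [0,0,0,0,0,0,1],
    [0,0,0,0,0,0,1],
  ],
)

```text
time: 22.45
position: [0.655, 0.1897, 0.2282]
tool_rot: [2.47, 1.941, -0.002]
ft_force: [-0.1, -0.0, -0.7]
grip_width: 0.999
grip_force: 0.0
```

```bash
python3 - <<'E'
from h import *
for i in range(3): im=shot("wrist","w10")[0]; s=ctrl.get_state()
print(s["position"].round(4),s["tool_rot"].round(3),s["time"])
q=cloud("w10").reshape(-1,3)
for n,a,b in (("handle",.157,.168),("arm",.113,.121)):
    k=q[(q[:,2]>a)&(q[:,2]<b)&(np.hypot(q[:,0]-.6231,q[:,1]-.0528)<.17)]
    if n=="handle": k=k[np.hypot(k[:,0]-.656,k[:,1]-.189)<.03]
    print(n,len(k),k.mean(0).round(4) if len(k) else 0,k.min(0) if len(k) else 0,k.max(0) if len(k) else 0)
E
```

```text
[0.6548 0.1903 0.229 ] [-2.468 -1.943 -0.   ] 22.6
handle 910 [0.6546 0.19   0.1619] [0.64376169 0.17861713 0.15717028] [0.66507737 0.20002593 0.16490322]
arm 3108 [0.6409 0.1316 0.1162] [0.61685864 0.07053013 0.11317125] [0.6680412  0.19972082 0.12079044]
```

The tool is directly over the handle, at (0.6546, 0.1897). I descend and grip lightly.

Emit:
step_arm(
  targets=[
    [0,0,-2.5,0,0,0,1],
    [0,0,-3,0,0,0,1],
    [0,0,-2.5,0,0,0,1],
    [0,0,-1.5,0,0,0,1],
    [0,0,-0.6,0,0,0,1],
  ],
  force=10,
)

```text
time: 23.02
position: [0.653, 0.1902, 0.1247]
tool_rot: [-2.466, -1.943, 0.007]
ft_force: [-0.9, 0.3, -1.1]
grip_width: 0.998
grip_force: 0.0
```

Emit:
step_arm(
  targets=[
    [0,0,0,0,0,0,0.5],
    [0,0,0,0,0,0,0],
    [0,0,0,0,0,0,0],
    [0,0,0,0,0,0,0],
    [0,0,0,0,0,0,0],
  ],
)

```text
time: 23.43
position: [0.6561, 0.1908, 0.1292]
tool_rot: [2.467, 1.944, 0.003]
ft_force: [-0.6, 0.3, -0.4]
grip_width: 0.707
grip_force: 0.0
```

Emit:
step_arm(
  targets=[
    [0,0,0,0,0,0,0],
    [0,0,0,0,0,0,0],
    [0,0,0,0,0,0,0],
    [0,0,0,0,0,0,0],
    [0,0,0,0,0,0,0],
  ],
)

```text
time: 23.85
position: [0.6553, 0.1907, 0.1277]
tool_rot: [2.467, 1.945, 0.0]
ft_force: [-0.7, -0.2, 0.8]
grip_width: 0.322
grip_force: 0.0
```

Emit:
step_arm(
  targets=[
    [0,0,0,0,0,0,0],
    [0,0,0,0,0,0,0],
    [0,0,0,0,0,0,0],
    [0,0,0,0,0,0,0],
    [0,0,0,0,0,0,0],
  ],
)

```text
time: 24.27
position: [0.6554, 0.1906, 0.1276]
tool_rot: [2.467, 1.945, 0.0]
ft_force: [1.0, 0.2, -0.8]
grip_width: 0.25
grip_force: 10.0
```

```bash
python3 - <<'E'
import numpy as np
a=np.radians(np.linspace(77,164.5,21)); p=100*np.c_[.6231+.1405*np.cos(a),.0528+.1405*np.sin(a)]
print(np.diff(p,axis=0).round(2).tolist(), p[-1])
E
```

```text
[[-1.05, 0.2], [-1.07, 0.12], [-1.07, 0.04], [-1.07, -0.04], [-1.07, -0.12], [-1.05, -0.21], [-1.03, -0.29], [-1.01, -0.36], [-0.98, -0.44], [-0.94, -0.51], [-0.9, -0.58], [-0.85, -0.65], [-0.8, -0.71], [-0.74, -0.77], [-0.68, -0.83], [-0.62, -0.88], [-0.55, -0.92], [-0.48, -0.96], [-0.4, -0.99], [-0.33, -1.02]] [48.77099213  9.03469918]
```

Gripped (opening 0.25 = 22 mm). I swing it along the arc.

Emit:
step_arm(
  targets=[
    [-1.05,0.2,0,0,0,4.4,0],
    [-1.07,0.12,0,0,0,4.4,0],
    [-1.07,0.04,0,0,0,4.4,0],
    [-1.07,-0.04,0,0,0,4.4,0],
    [-1.07,-0.12,0,0,0,4.4,0],
  ],
)

```text
time: 24.68
position: [0.6017, 0.1925, 0.1276]
tool_rot: [2.046, 2.383, 0.0]
ft_force: [1.8, 0.1, -0.6]
grip_width: 0.246
grip_force: 10.0
```

Emit:
step_arm(
  targets=[
    [-1.05,-0.21,0,0,0,4.4,0],
    [-1.03,-0.29,0,0,0,4.4,0],
    [-1.01,-0.36,0,0,0,4.4,0],
    [-0.98,-0.44,0,0,0,4.4,0],
    [-0.94,-0.51,0,0,0,4.4,0],
  ],
)

```text
time: 25.1
position: [0.5515, 0.1743, 0.1276]
tool_rot: [1.554, 2.73, 0.0]
ft_force: [1.1, -1.1, -1.8]
grip_width: 0.251
grip_force: 10.0
```

Emit:
step_arm(
  targets=[
    [-0.9,-0.58,0,0,0,4.4,0],
    [-0.85,-0.65,0,0,0,4.4,0],
    [-0.8,-0.71,0,0,0,4.4,0],
    [-0.74,-0.77,0,0,0,4.4,0],
    [-0.68,-0.83,0,0,0,4.4,0],
  ],
)

```text
time: 25.52
position: [0.5117, 0.1388, 0.1276]
tool_rot: [-1.005, -2.977, -0.0]
ft_force: [1.4, 0.3, -1.5]
grip_width: 0.25
grip_force: 10.0
```

Emit:
step_arm(
  targets=[
    [-0.62,-0.88,0,0,0,4.4,0],
    [-0.55,-0.92,0,0,0,4.4,0],
    [-0.48,-0.7,0,0,0,4.4,0],
    [-0.4,-0.5,0,0,0,4,0],
    [0,0,0,0,0,0,0],
  ],
)

```text
time: 25.93
position: [0.4927, 0.1063, 0.1276]
tool_rot: [0.553, 3.089, -0.002]
ft_force: [4.6, -2.6, -4.9]
grip_width: 0.249
grip_force: 10.0
```

Emit:
step_arm(
  targets=[
    [-0.2,-0.5,0,0,0,3,0],
    [-0.2,-0.5,0,0,0,2,0],
    [-0.1,-0.4,0,0,0,1,0],
    [0,-0.2,0,0,0,0,0],
    [0,0,0,0,0,0,0],
  ],
)

```text
time: 26.35
position: [0.4875, 0.0923, 0.1277]
tool_rot: [0.393, 3.115, -0.0]
ft_force: [5.1, -1.2, -4.4]
grip_width: 0.248
grip_force: 10.0
```

Emit:
step_arm(
  targets=[
    [0,-0.1,0,0,0,0,0],
    [0,-0.1,0,0,0,0,0],
    [0,-0.1,0,0,0,0,0],
    [0,0,0,0,0,0,0],
    [0,0,0,0,0,0,0],
  ],
)

```text
time: 26.77
position: [0.487, 0.0912, 0.1277]
tool_rot: [0.39, 3.117, 0.002]
ft_force: [4.6, 2.2, -5.7]
grip_width: 0.249
grip_force: 10.0
```

Emit:
step_arm(
  targets=[
    [0.05,-0.1,0,0,0,0,0],
    [0.05,-0.15,0,0,0,0,0],
    [0.05,-0.15,0,0,0,0,0],
    [0,0,0,0,0,0,0],
    [0,0,0,0,0,0,0],
  ],
)

```text
time: 27.18
position: [0.4871, 0.0911, 0.1277]
tool_rot: [-0.386, -3.115, -0.009]
ft_force: [1.2, 10.1, -3.3]
grip_width: 0.248
grip_force: 10.0
```

The handle is against its stop (10 N, no further motion). I release and lift.

Emit:
step_arm(
  targets=[
    [0,0.1,0,0,0,0,0.5],
    [0,0.1,0,0,0,0,0.9],
    [0,0.1,0,0,0,0,0.9],
    [0,0,0,0,0,0,0.9],
    [0,0,0.5,0,0,0,0.9],
  ],
)

```text
time: 27.6
position: [0.4874, 0.0886, 0.1321]
tool_rot: [-0.392, -3.115, 0.001]
ft_force: [-0.3, -0.7, -1.2]
grip_width: 0.543
grip_force: 0.0
```

Emit:
step_arm(
  targets=[
    [0,0,2,0,0,0,0.9],
    [0,0,3,0,0,0,0.9],
    [0,0,3,0,0,0,0.9],
    [-1,0,3,0,0,0,0.9],
    [-1,2,1,0,0,0,0.9],
  ],
)

```text
time: 28.02
position: [0.4707, 0.1052, 0.258]
tool_rot: [0.402, 3.109, 0.002]
ft_force: [1.0, 0.6, 0.7]
grip_width: 0.871
grip_force: 0.0
```

Emit:
step_arm(
  targets=[
    [-1,4,0,0,0,0,1],
    [-1,4,0,0,0,0,1],
    [-1,4,0,0,0,0,1],
    [0,2,0,0,0,0,1],
    [0,0,0,0,0,0,1],
  ],
)

```text
time: 28.43
position: [0.4362, 0.2547, 0.253]
tool_rot: [-0.378, -3.118, -0.003]
ft_force: [0.6, -1.0, 1.0]
grip_width: 0.996
grip_force: 0.0
```

```bash
python3 - <<'E'
from h import *
s=ctrl.get_state(); print(s["position"],s["ft_force"],s["time"])
for n in("top","scene"):
    shot(n,n+"2"); q=cloud(n+"2").reshape(-1,3); r=np.hypot(q[:,0]-.6231,q[:,1]-.0528)
    k=q[(q[:,2]>.13)&(q[:,2]<.17)&(abs(r-.1405)<.018)&(q[:,0]<.64)]
    c=((k.min(0)+k.max(0))/2)[:2]; print(n,len(k),k.mean(0).round(4),c,np.degrees(np.arctan2(k[:,1].mean()-.0528,k[:,0].mean()-.6231)))
    k=q[(q[:,2]>.113)&(q[:,2]<.121)&(r>.02)&(r<.125)]; print("arm deg",len(k),np.degrees(np.arctan2(k[:,1].mean()-.0528,k[:,0].mean()-.6231)))
E
```

```text
[0.43618544 0.25469654 0.25300252] [ 0.64163261 -0.98415042  1.00342194] 28.4333
top 79 [0.4872 0.0903 0.1577] [0.48789966 0.09115611] 164.56525438476848
arm deg 392 163.7705437796793
scene 113 [0.4947 0.0945 0.1513] [0.49137725 0.09190035] 162.01220625695439
arm deg 362 161.90913860227988
```

The keeper reads 164.6° from the top camera (164.5° means closed), and the arm has withdrawn clear. I hand the job in.

```bash
python3 -c "
from bench import ctrl
print(ctrl.close_job())"
```

```text
the job is handed in; nothing more can be done
None
```

I handed the job in at about 28.5 s: the spacer and wheel are keyed and fully down on the post, and the keeper is closed on its stop. The hand-in call returned no verdict; this rests on camera depth readings and contact forces.

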